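Take down the sample stack and lay out reference blocks and samples

TASK

The reference blocks and steel samples for the hardness tester have been piled up: take the pile apart and set each of the four things in the middle of its own rubber pad, the one whose inlaid outline has its shape and size, with the bar lying along its pad. Keep everything the same way up as it is now, set things down rather than letting them drop, and leave the loupe and the eyepiece standing where they are.

Things in the scene. Friction and masses are not known exactly. Their poses are not given: they have to be found in the camera images.
- wide_block: Wide reference block of the hardness tester: flat ground steel disc, 60 mm diameter, 14 mm thick, about 0.31 kg, bottom of the stack, lying on the bench. Origin: centre of the underside, z up. (Tall fixed equipment flanks the work: a microscope to the left, within x 0.43 to 0.75, y 0.27 to 0.55 m, 0.37 m high, and the hardness tester to the right, beyond x 0.45, y -0.37 m, 0.86 m high.)
- narrow_block: Narrow reference block: flat ground steel disc, 50 mm diameter, 12 mm thick, about 0.19 kg, lying on the wide block. Origin: centre of the underside, z up.
- round_slug: Round steel sample, dark upright cylinder with a bright top face, 27 mm diameter, 27 mm high, about 0.12 kg, standing on the narrow block. (A similar six-sided slug standing alone on the bench has no part in the job.) Origin: centre of the underside, z up.
- notched_bar: Notched steel test bar, 10 mm wide (x) x 55 mm long (y) x 10 mm high, small notch across the middle of its upper face, about 0.04 kg, lying on top of the round slug at any yaw. Origin: centre of the underside, z up.
- wide_pad: Rubber rest pad fixed to the bench, 4 mm thick, with no rim, round, 90 mm diameter, with a thin 60 mm metal circle inlaid: the place of the wide block. Origin: centre of the underside, z up.
- narrow_pad: Rubber rest pad fixed to the bench, 4 mm thick, with no rim, round, 70 mm diameter, with a thin 50 mm metal circle inlaid: the place of the narrow block. Origin: centre of the underside, z up.
- slug_pad: Rubber rest pad fixed to the bench, 4 mm thick, with no rim, round, 48 mm diameter, with a thin 27 mm metal circle inlaid: the place of the round slug. Origin: centre of the underside, z up.
- bar_pad: Rubber rest pad fixed to the bench, 4 mm thick, with no rim, oblong, 40 mm (x) x 84 mm (y), with a thin 10 x 55 mm metal outline inlaid, its long side along y: the place of the notched bar. Origin: centre of the underside, z up.
- loupe: Black stand loupe, a waisted cylinder 33 mm in diameter and 35 mm high, loose, standing among the work; to be left alone. Origin: centre of the underside, z up.
- eyepiece: Spare microscope eyepiece, 46 mm high: black collar 32 mm in diameter on a narrower light tube, loose, standing among the work; to be left alone. Origin: centre of the underside, z up.
There are look-alikes about, which are no part of the job. Leave any orange look-alike of the round_slug alone. Of the things shaped like the notched_bar, the steel one is meant.

How it is judged:
By the outcome, as a careful person would: the job done as asked, in the order asked, and still so for the second after the job is handed in, with the robot touching nothing.
It also fails if it takes over 106 s, if anything falls off the work surface, if the arm or the gripper's body presses on something with over 40 N, if the wrist force passes 120 N, or if a joint passes its speed limit or range.

ROBOT

A 6-joint arm with a two-finger parallel gripper is mounted at the origin on a cart in front of the work surface, level with it; the furniture and walls round the work are solid. World frame = base frame: x ahead of the robot, y to its left, z up, the work surface at z = 0. Lengths are in m, angles in rad, forces in N, time in s.
With the tool pointing down it reaches from about 0.325 to 1 m from the base axis. Payload 5.1 kg.
Tool frame: the origin (TCP) lies on the front face of the gripper's body, between the roots of the fingers; the fingertips stand 73 mm ahead of it and the grasp point (between the pads) lies r.tcp_to_grasp ahead of it (r.tcp_to_grasp is the distance from the TCP to the grasp point, in m); z points along the fingers, x is the direction in which the jaws open and shut, and the axes are right-handed (so a half turn about z gives the same grasp; the last joint's range is limited). The gripper opens to 85 mm and grips with 20 to 120 N. Pads are 22 mm wide; open, the fingers measure 114 mm over their backs; the gripper's body (76 mm by 85 mm) begins 54 mm behind the grasp point. The pads swing forward as they close: fully open they stand 13 mm farther back than shut.
Start: joints at [1.066, 0.124, 1.65, -0, 1.367, -0.083], TCP at [0.266, 0.593, 0.304] pointing down, gripper open.
Joint ranges: [-2.61, 2.61], [-1.02, 2.33], [0.03, 2.71], [-1.35, 4.49], [0.32, 2.68], [-2.91, 2.91]. Speed limits (rad/s): [2.57, 2.57, 3.14, 3.14, 3.14, 3.14].

INTERFACE

Orientations are given as [roll, pitch, yaw] about the fixed x, y, z axes, in that order (R = Rz(yaw) Ry(pitch) Rx(roll)).
In Python, from bench import r gives the robot as it stands. Calls block until the motion is done:
- r.reach(position, orientation): joint-space move of the TCP to a pose.
- r.move_straight(position, frame=None, rate=0.15): straight line of the TCP; frame=None keeps the orientation; rate is the mean speed in m/s.
- r.move_joints(angles): joint-space move.
- r.let_go() and r.close_gripper(): open the fingers fully, or close them until they stop; the grip force is fixed at half the most.
- r.sleep(seconds).
- r.solve_ik(position, orientation): joint angles nearest the present ones, or None.
- r.read_state(): the state.
- r.snapshot(name): name is "scene" or "top" or "wrist"; returns a dict with "color" (420x560x3 uint8, red, green, blue), "z_map" (420x560 float32, m along the optical axis (not along the pixel's ray), 0 where there is no reading), "K" (3x3 intrinsics, pixels), "extrinsics" (4x4, takes a point from world to camera coordinates); the wrist camera has in their place "hand_eye" (4x4, takes a point from camera to tool coordinates, whose origin is the TCP and whose axes are the tool frame's). Camera axes: x right, y up, looking along -z (the intrinsics and any distortion apply to the point x, -y, -z); pixel columns grow to the right and rows downward; lengths in m; the calibration is good to about 2 mm. A picture is of the moment at which its call begins: read the wrist's pose just before it.
A pose or a line that the arm cannot do raises r.PlanningError and nothing moves.
- r.close_job(): hands the job in, once; it reports no verdict.
The state is a dict: "time_s": time; "q": joint angles; "dq": joint speeds; "effort": joint torques, N m; "tcp_pos": TCP position; "tool_rot": TCP orientation; "wrist_force": force on the tool from outside, world axes, zero at the start; "ft_torque": the same for the moment, N m; "opening": opening from 0.0 (shut) to 1.0 (fully open).
Only numpy, scipy, OpenCV 4.12 (cv2) and the standard library are available. Lean on these libraries where they do the work, as an engineer would, in place of code of your own. Each camera call takes 0.05 s, during which the arm holds its last target. There are 200 camera calls.

## Working session

There is one attempt and no reset: what is moved stays moved. The work goes in short steps, each a Python script; the robot and the scene stay as the last script left them, time stands still between calls to the robot, and variables do not carry over. Pictures are saved under pics/ and viewed, about 12 in all and at most 16, crops included, and the job is handed in when it is done.

```bash
ls; mkdir -p pics; python3 - <<'E'
from bench import r
import cv2,numpy as np
print(r.tcp_to_grasp, r.read_state())
for n in("scene","top"):
    s=r.snapshot(n); np.savez(f"{n}.npz",**{k:v for k,v in s.items() if isinstance(v,np.ndarray)})
    cv2.imwrite(f"pics/{n}0.png",s["color"][:,:,::-1]); print(n,s.keys(),s["K"],s["extrinsics"])
E
```

```text
pics
0.0539 {'time_s': 0.0, 'q': array([ 1.06641881e+00,  1.24467952e-01,  1.65169264e+00, -2.99221870e-05,
        1.36750512e+00, -8.26061585e-02]), 'dq': array([-4.69897776e-04,  1.14423534e-03,  9.38250752e-06, -9.81878711e-04,
       -4.66854071e-04,  2.17858088e-04]), 'effort': array([ 7.51307061e-05, -4.23603809e+01, -3.65457559e+01, -1.67949438e-04,
        7.11100933e-03,  3.79121268e-07]), 'tcp_pos': array([0.26590226, 0.59260736, 0.30266589]), 'tool_rot': array([-3.14145079e+00,  2.06841110e-03,  1.14903119e+00]), 'wrist_force': array([ 0.24723593, -0.14041663,  0.38414901]), 'ft_torque': array([-0.04344235, -0.0017682 , -0.04507333]), 'opening': 1.0012585009841541}
scene dict_keys(['color', 'z_map', 'K', 'extrinsics']) [[483.49305837   0.         278.1987921 ]
 [  0.         483.49305837 204.01693346]
 [  0.           0.           1.        ]] [[-0.67805328 -0.73494158  0.01022915  0.35107208]
 [ 0.35753995 -0.31764116  0.87821938 -0.29293238]
 [-0.64219073  0.59913686  0.47814861 -0.55877664]
 [ 0.          0.          0.          1.        ]]
top dict_keys(['color', 'z_map', 'K', 'extrinsics']) [[470.80580034   0.         273.03661619]
 [  0.         470.80580034 208.58817731]
 [  0.           0.           1.        ]] [[-0.0055301  -0.99965302 -0.02575392 -0.02006138]
 [ 0.99970774 -0.00613285  0.02338427 -0.57934953]
 [-0.0235341  -0.02561708  0.99939477 -1.17721221]
 [ 0.          0.          0.          1.        ]]
```

View pics/scene0.png

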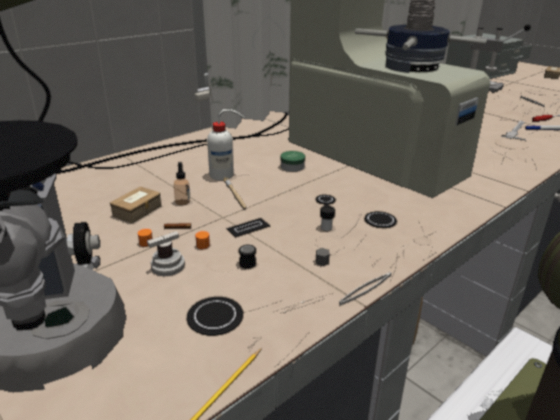

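View pics/top0.png

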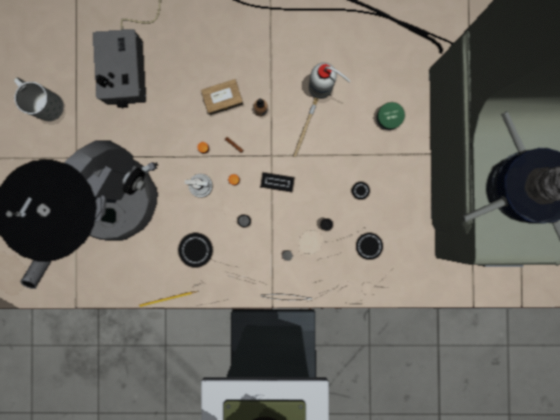

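Scene view: the pile is at (167,258), with the wide pad at (215,315), narrow pad (381,219), slug pad (325,199), bar pad (248,227), loupe (248,256), eyepiece (327,217) and hex slug (322,256).

In the top view:
- **Pile and pads:** pile (200,184), wide pad (195,250), narrow pad (369,245), slug pad (361,190), bar pad (277,182).
- **Look-alikes for the slug:** orange slugs (203,147) and (234,180), hex slug (287,255), loupe (244,221).
- **Look-alike for the bar:** a brown bar (234,143). The steel bar is the one on the pile.

Next I'll get coarse positions and a crop of the pile.

```bash
cat > h.py <<'E'
import numpy as np, cv2
from scipy.spatial.transform import Rotation as R
def cam(s,tcp=None,rot=None):
    """camera->world 4x4"""
    if "extrinsics" in s: return np.linalg.inv(s["extrinsics"])
    T=np.eye(4); T[:3,:3]=R.from_euler("xyz",rot).as_matrix(); T[:3,3]=tcp
    return T@s["hand_eye"]
def ray(s,T,uv,z):
    uv=np.atleast_2d(uv).astype(float); K=s["K"]
    d=np.c_[(uv[:,0]-K[0,2])/K[0,0],-(uv[:,1]-K[1,2])/K[1,1],-np.ones(len(uv))]@T[:3,:3].T
    return T[:3,3]+d*((z-T[2,3])/d[:,2])[:,None]
def proj(s,T,p):
    c=np.linalg.inv(T)@np.r_[p,1]; K=s["K"]
    return np.array([K[0,2]+K[0,0]*c[0]/-c[2],K[1,2]-K[1,1]*c[1]/-c[2]])
E
python3 - <<'E'
from h import *
s=dict(np.load("top.npz")); T=cam(s); s2=dict(np.load("scene.npz"))
for n,uv,z in [("bar",(200,184),.063),("widepad",(195,250),.004),("narrowpad",(369,245),.004),("slugpad",(361,190),.004),("barpad",(277,182),.004),("loupe",(244,221),.035),("eyepiece",(326,224),.046),("hex",(287,255),.02),("orange1",(234,180),.027),("orange2",(203,147),.027),("brown",(234,143),.01)]:
    p=ray(s,T,uv,z)[0]
    w=np.r_[(np.array(uv)-s["K"][:2,2])/s["K"][0,0]*[1,-1],-1]*float(s["z_map"][uv[1],uv[0]]); w=T[:3,:3]@w+T[:3,3]
    print(n,p.round(3),"depthpt",w.round(3),"->scene px",proj(s2,cam(s2),p).round())
c=lambda s,x,y,w,h:cv2.resize(s["color"][y:y+h,x:x+w,::-1],(390,int(390*h/w)),interpolation=cv2.INTER_CUBIC)
a=c(s2,125,220,100,100); b=c(s,160,145,78,78)
cv2.imwrite("pics/crop.png",np.hstack([a,b]))
E
```

```text
bar [0.638 0.151 0.063] depthpt [0.638 0.151 0.063] ->scene px [169. 237.]
widepad [0.476 0.174 0.004] depthpt [0.476 0.174 0.006] ->scene px [215. 315.]
narrowpad [ 0.487 -0.263  0.004] depthpt [ 0.487 -0.263  0.003] ->scene px [379. 219.]
slugpad [ 0.625 -0.244  0.004] depthpt [ 0.625 -0.244  0.005] ->scene px [325. 199.]
barpad [ 0.646 -0.034  0.004] depthpt [ 0.647 -0.034  0.001] ->scene px [248. 227.]
loupe [0.548 0.047 0.035] depthpt [0.548 0.047 0.033] ->scene px [247. 249.]
eyepiece [ 0.54  -0.153  0.046] depthpt [ 0.54  -0.153  0.046] ->scene px [326. 209.]
hex [ 0.464 -0.058  0.02 ] depthpt [ 0.464 -0.058  0.024] ->scene px [322. 254.]
orange1 [0.65  0.072 0.027] depthpt [0.65  0.072 0.029] ->scene px [203. 235.]
orange2 [0.733 0.149 0.027] depthpt [0.733 0.15  0.027] ->scene px [145. 232.]
brown [0.745 0.074 0.01 ] depthpt [0.745 0.074 0.011] ->scene px [176. 224.]
```

View pics/crop.png

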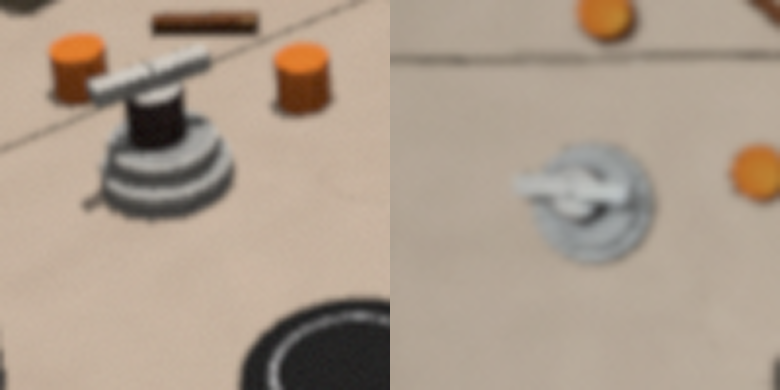

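Everything projects consistently between the two views. The steel bar tops the dark slug, and both orange slugs and the brown bar stand clear. I'll retract away from the microscope, swing round, and look from the wrist.

```bash
cat >> h.py <<'E'
from bench import r
def look(name):
    st=r.read_state(); s=r.snapshot("wrist"); T=cam(s,st["tcp_pos"],st["tool_rot"])
    cv2.imwrite(f"pics/{name}.png",s["color"][:,:,::-1])
    np.savez(f"{name}.npz",T=T,**{k:v for k,v in s.items() if isinstance(v,np.ndarray)})
    return s,T
def st(): 
    s=r.read_state(); print("t",round(s["time_s"],2),s["tcp_pos"].round(4),s["tool_rot"].round(3),"F",s["wrist_force"].round(1),"op",round(s["opening"],3)); return s
E
python3 - <<'E'
from h import *
s=r.snapshot("wrist"); print(s["hand_eye"].round(3),s["K"][0,0])
r.reach([.17,.37,.42],[np.pi,0,1.15]); st()
r.reach([.41,.09,.42],[np.pi,0,0]); st()
h=s["hand_eye"]; print(r.read_state()["q"].round(2))
# view with the camera near above the stack
ax=h[:3,2]; print("look dir tool",-ax)
off=h[:3,3]
p=np.array([.638-off[0],.151+off[1],.30]); 
q=r.solve_ik(p,[np.pi,0,0]); print(p,q)
E
```

```text
[[ 1.    -0.    -0.    -0.   ]
 [-0.    -0.965 -0.263 -0.067]
 [-0.     0.263 -0.965 -0.07 ]
 [ 0.     0.     0.     1.   ]] 309.17085411654193
t 1.2 [0.1702 0.3703 0.4196] [-3.141  0.     1.15 ] F [ 0.6  0.3 -1.1] op 0.999
t 2.58 [0.41   0.0906 0.4198] [-3.141e+00  1.000e-03  1.000e-03] F [-0.3  0.4  0.1] op 0.999
[ 0.09 -0.45  1.97  0.    1.63  0.09]
look dir tool [2.10221448e-04 2.63074772e-01 9.64775425e-01]
[0.63808399 0.08367883 0.3       ] [ 4.70117196e-02  1.12271236e-01  1.66950105e+00 -4.44089210e-16
  1.35982037e+00  4.70117196e-02]
```

```bash
python3 - <<'E'
from h import *
r.reach([.638,.155,.25],[np.pi,0,0]); st()
s,T=look("w1")
for z,p in ((.063,[.638,.151]),(.053,[.638,.151]),(0,[.638,.151])): print(proj(s,T,np.r_[p,z]).round())
cv2.imwrite("pics/w1c.png",s["color"][:,:,::-1])
E
```

```text
t 3.71 [0.638  0.1554 0.2514] [-3.141e+00 -2.000e-03  1.000e-03] F [-0.5  0.2 -0.4] op 1.0
[282. 205.]
[282. 202.]
[282. 189.]
```

View pics/w1.png

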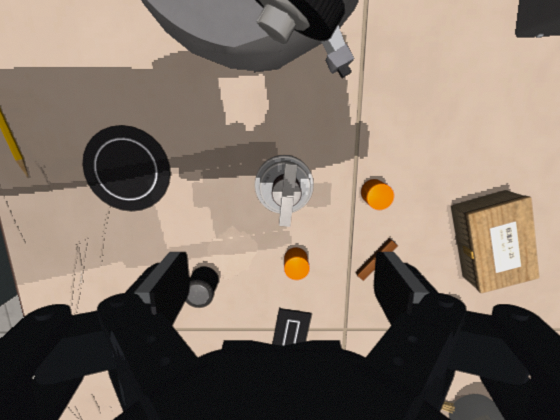

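The wrist view shows the bar running from (291,165) to (286,225), the wide block centred near (284,185), and clear bench around it. I'll segment each layer by height using the depth map.

```bash
cat >> h.py <<'E'
def cloud(s,T):
    v,u=np.mgrid[:420,:560]; z=s["z_map"]; K=s["K"]
    c=np.stack([(u-K[0,2])/K[0,0]*z,-(v-K[1,2])/K[1,1]*z,-z],-1)@T[:3,:3].T+T[:3,3]
    c[z==0]=np.nan; return c
def layer(s,T,lo,hi,xy,rad,ztop):
    """pixels of a height band near xy -> their rays onto the plane ztop (largest blob)"""
    c=cloud(s,T); m=(c[...,2]>lo)&(c[...,2]<hi)&(np.hypot(c[...,0]-xy[0],c[...,1]-xy[1])<rad)
    n,l,a,_=cv2.connectedComponentsWithStats(m.astype(np.uint8)); 
    if n<2: return None
    k=1+np.argmax(a[1:,4]); v,u=np.nonzero(l==k)
    return ray(s,T,np.c_[u,v],ztop)[:,:2],np.nanmedian(c[l==k][:,2])
def bar(P):
    (c,wh,a)=cv2.minAreaRect((P*1000).astype(np.float32)); b=cv2.boxPoints((c,wh,a))
    e=max((b[1]-b[0],b[2]-b[1]),key=np.linalg.norm); yaw=np.arctan2(-e[0],e[1])
    yaw=(yaw+np.pi/2)%np.pi-np.pi/2
    return np.array(c)/1000,sorted(wh),yaw   # yaw: of its long side from +y
def circ(P):
    c,rr=cv2.minEnclosingCircle((P*1000).astype(np.float32)); return np.array(c)/1000,rr
E
python3 - <<'E'
from h import *
d=np.load("w1.npz"); s={k:d[k] for k in d}; T=d["T"]; xy=[.638,.151]
for n,lo,hi,zt in (("bar",.057,.07,.063),("slug",.047,.0565,.053),("narrow",.02,.03,.026),("wide",.009,.018,.014)):
    P,z=layer(s,T,lo,hi,xy,.05,zt); print(n,len(P),z.round(4),circ(P),bar(P))
E
```

```text
bar 744 0.0635 (array([0.64293396, 0.15973642]), 27.958030700683594) (array([0.64295483, 0.15981284]), [10.131227493286133, 55.75969314575195], np.float32(-0.099493384))
slug 231 0.0536 (array([0.63735864, 0.16066867]), 12.459179878234863) (array([0.633599  , 0.16104895]), [9.156506538391113, 24.89621925354004], np.float32(-0.100803256))
narrow 642 0.0265 (array([0.64069861, 0.15914153]), 25.21430778503418) (array([0.62905035, 0.16176154]), [25.36965560913086, 50.406375885009766], np.float32(-0.22124016))
wide 632 0.0145 (array([0.64004578, 0.15879805]), 30.160152435302734) (array([0.640172  , 0.15853275]), [59.263099670410156, 59.50927734375], np.float32(0.46123278))
```

Sizes match closely: bar 10.1 x 55.8 mm, discs r 25.2 and 30.2 mm. Now a quick tour to measure the pads, plus a check of the microscope's clearance.

```bash
cat >> h.py <<'E'
def pad(s,T,xy,rad):
    c=cloud(s,T); g=s["color"].max(2)
    m=(g<75)&(np.abs(c[...,2])<.012)&(np.hypot(c[...,0]-xy[0],c[...,1]-xy[1])<rad)
    n,l,a,_=cv2.connectedComponentsWithStats(cv2.morphologyEx(m.astype(np.uint8),cv2.MORPH_CLOSE,np.ones((5,5))))
    k=1+np.argmax(a[1:,4]); v,u=np.nonzero(l==k); return ray(s,T,np.c_[u,v],.004)[:,:2]
E
python3 - <<'E'
from h import *
d=np.load("w1.npz"); s={k:d[k] for k in d}; T=d["T"]; c=cloud(s,T)
print("wide",circ(pad(s,T,[.476,.174],.06)))
m=(c[...,2]>.1)&(c[...,1]>.17); print("microscope nearest y",np.nanmin(c[m][:,1]),c[m][np.argmin(c[m][:,1])])
r.reach([.646,-.02,.27],[np.pi,0,0]); s,T=look("wb"); print("bar",bar(pad(s,T,[.646,-.034],.06)))
r.reach([.56,-.24,.27],[np.pi,0,0]); s,T=look("wn"); print("slug",circ(pad(s,T,[.625,-.244],.04))); print("narrow",circ(pad(s,T,[.487,-.263],.05)))
st()
cv2.imwrite("pics/pads.png",np.hstack([cv2.imread("pics/wb.png"),cv2.imread("pics/wn.png")])[::,:,:][:, :][::1])
x=cv2.imread("pics/pads.png"); cv2.imwrite("pics/pads.png",cv2.resize(x,(800,300)))
E
```

```text
wide (array([0.47787183, 0.17271132]), 45.380943298339844)
microscope nearest y 0.1700091989672532 [0.66844054 0.1700092  0.26918544]
bar (array([ 0.64686407, -0.03448594]), [39.1310920715332, 83.39024353027344], np.float32(-0.17235458))
slug (array([ 0.62351703, -0.24399072]), 23.438976287841797)
narrow (array([ 0.48505206, -0.26397275]), 34.597774505615234)
t 5.53 [ 0.5607 -0.2385  0.2699] [-3.141e+00 -0.000e+00  2.000e-03] F [-0.1  0.2 -0.3] op 0.997
```

View pics/pads.png

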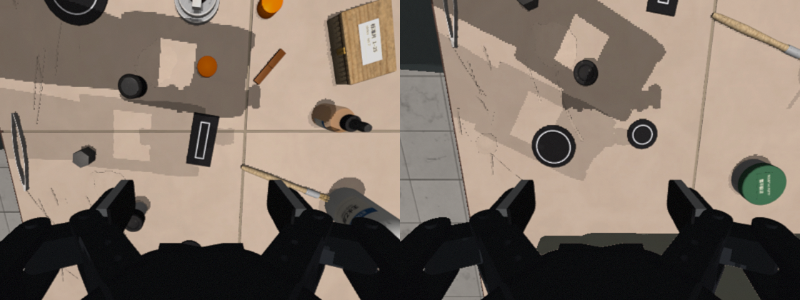

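Left panel: the bar pad is at (201,138), clear of the loupe and orange slug. Right panel: the narrow pad is at (553,146) and the slug pad at (642,133). All fitted sizes match the spec. Picking the bar next.

```bash
cat >> h.py <<'E'
def pick(x,y,z,yaw,via=.22,up=.22):
    o=[np.pi,0,yaw]; r.reach([x,y,via],o); r.move_straight([x,y,z+.03],o,rate=.15); r.move_straight([x,y,z],o,rate=.05)
    r.close_gripper(); a=st(); r.move_straight([x,y,z+.012],o,rate=.05); r.move_straight([x,y,up],o,rate=.15); st()
def place(x,y,z,yaw,via=.22,lim=3.):
    """lower to 2 mm above z, then creep until contact; open, rise"""
    o=[np.pi,0,yaw]; r.reach([x,y,via],o); r.move_straight([x,y,z+.03],o,rate=.2); r.move_straight([x,y,z+.003],o,rate=.05)
    r.sleep(.2); f0=r.read_state()["wrist_force"][2]; h=z+.003
    while h>z-.003:
        h-=.0005; r.move_straight([x,y,h],o,rate=.02); f=r.read_state()["wrist_force"][2]
        if f-f0>lim: break
    print("contact at h-z",round(h-z,4),"dF",round(f-f0,1)); st()
    r.let_go(); r.move_straight([x,y,z+.02],o,rate=.06); r.move_straight([x,y,via],o,rate=.2); st()
E
python3 - <<'E'
from h import *
d=np.load("w1.npz"); s={k:d[k] for k in d}; T=d["T"]; c=cloud(s,T)[:150]
print("microscope low y",np.nanmin(c[...,1][(c[...,2]>.05)&(c[...,1]>.2)]))
pick(.643,.1598,.1285,-.0995)
E
```

```text
microscope low y 0.26391536930962134
t 9.06 [0.6432 0.1598 0.1288] [-3.141e+00 -1.000e-03 -1.000e-01] F [ 0.8 -0.5  0.6] op 0.089
t 10.13 [0.6425 0.1597 0.2191] [ 3.141e+00  1.000e-03 -9.900e-02] F [-0.1  0.3 -0.9] op 0.087
```

```bash
python3 - <<'E'
from h import *
place(.6469,-.0345,.0795,-.1724)
r.reach([.646,-.02,.25],[np.pi,0,0]); s,T=look("wb2")
P,z=layer(s,T,.010,.02,[.647,-.034],.035,.014); print("bar",z,bar(P)); print("pad",bar(pad(s,T,[.646,-.034],.06)))
r.reach([.64,.155,.22],[np.pi,0,0]); s,T=look("w2"); xy=[.64,.159]
for n,lo,hi,zt in (("slug",.047,.0565,.053),("narrow",.02,.03,.026),("wide",.009,.018,.014)):
    P,z=layer(s,T,lo,hi,xy,.05,zt); print(n,len(P),z.round(4),circ(P),bar(P))
st()
a=cv2.imread("pics/wb2.png")[100:320,150:450]; b=cv2.imread("pics/w2.png")[100:320,150:450]
cv2.imwrite("pics/v2.png",cv2.resize(np.hstack([a,b]),(800,293)))
E
```

```text
contact at h-z -0.0005 dF 6.3
t 14.28 [ 0.647  -0.0345  0.0797] [ 3.142  0.    -0.172] F [-3.7  0.1  5.8] op 0.084
t 16.25 [ 0.6461 -0.0344  0.2184] [ 3.142e+00  2.000e-03 -1.720e-01] F [-0.3  0.5 -0.3] op 1.0
bar 0.014439872660177377 (array([ 0.64661182, -0.03448467]), [10.09172534942627, 55.819053649902344], np.float32(-0.17198408))
pad (array([ 0.64683752, -0.03479069]), [39.5338020324707, 83.4259033203125], np.float32(-0.16578305))
slug 914 0.0535 (array([0.64201526, 0.16036508]), 14.004901885986328) (array([0.64157056, 0.16040726]), [26.073354721069336, 27.768850326538086], np.float32(0.016661406))
narrow 1488 0.0266 (array([0.64094135, 0.15927557]), 25.28835105895996) (array([0.64049438, 0.1593833 ]), [49.02810287475586, 50.337215423583984], np.float32(0.025187016))
wide 780 0.0144 (array([0.6400979 , 0.15886708]), 30.15841293334961) (array([0.64012329, 0.15881203]), [58.8447380065918, 59.46551513671875], np.float32(-1.5707312))
t 17.36 [0.6403 0.1536 0.2198] [ 3.141e+00  0.000e+00 -2.000e-03] F [ 0.2 -0.2  0.6] op 1.002
```

View pics/v2.png

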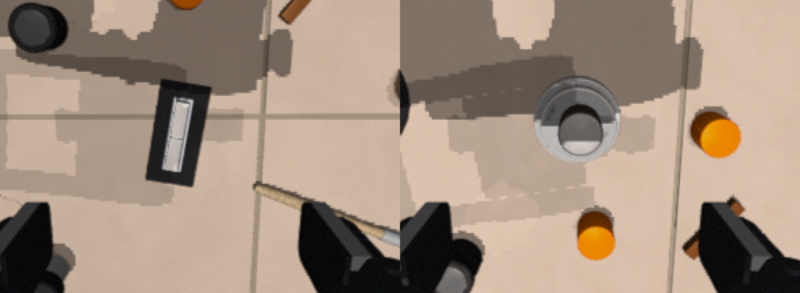

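The bar sits centred on its pad: 0.4 mm off, yaw matching within 0.4°. The slug is bare on the pile. Next the slug.

```bash
python3 - <<'E'
from h import *
pick(.6417,.1604,.103,.8)
place(.6235,-.2440,.081,.8)
r.reach([.56,-.24,.25],[np.pi,0,0]); s,T=look("wn2")
P,z=layer(s,T,.026,.037,[.6235,-.244],.035,.031); print("slug",z,circ(P),bar(P)[0]); print("pad",circ(pad(s,T,[.6235,-.244],.04)))
r.reach([.64,.155,.22],[np.pi,0,0]); s,T=look("w3"); xy=[.64,.159]
for n,lo,hi,zt in (("narrow",.02,.03,.026),("wide",.009,.018,.014)):
    P,z=layer(s,T,lo,hi,xy,.05,zt); print(n,len(P),z.round(4),circ(P),bar(P))
st()
a=cv2.imread("pics/wn2.png")[100:320,200:500]; b=cv2.imread("pics/w3.png")[100:320,150:450]
cv2.imwrite("pics/v3.png",cv2.resize(np.hstack([a,b]),(800,293)))
E
```

```text
t 20.21 [0.642  0.1605 0.1035] [ 3.141e+00 -1.000e-03  8.000e-01] F [0.6 0.4 2.2] op 0.297
t 21.45 [0.641  0.1603 0.2186] [-3.14e+00  2.00e-03  8.00e-01] F [-0.3 -0.  -2.1] op 0.294
contact at h-z 0.0 dF 4.6
t 26.03 [ 0.6236 -0.244   0.0815] [ 3.142 -0.     0.8  ] F [-0.7  1.3  2.9] op 0.295
t 27.88 [ 0.6228 -0.2437  0.2184] [-3.139e+00  1.000e-03  8.000e-01] F [-0.3  0.9  0.5] op 1.002
slug 0.03159715163482471 (array([ 0.62336633, -0.24428558]), 14.064671516418457) [ 0.62329315 -0.24436241]
pad (array([ 0.62345911, -0.24393628]), 23.470951080322266)
narrow 2503 0.0266 (array([0.64072876, 0.15923187]), 25.315370559692383) (array([0.64067346, 0.15910107]), [49.71503829956055, 49.79517364501953], np.float32(0.78946793))
wide 776 0.0144 (array([0.64016559, 0.15879184]), 30.15291976928711) (array([0.64026215, 0.15898654]), [58.87187194824219, 59.9157600402832], np.float32(-0.0010125637))
t 30.23 [0.6403 0.1538 0.2202] [ 3.141e+00 -0.000e+00 -2.000e-03] F [ 0.1 -0.7  0.2] op 1.001
```

View pics/v3.png

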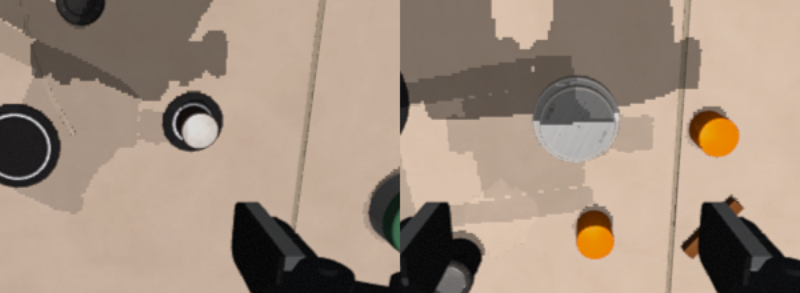

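Slug centred: 0.4 mm off; the apparent shift in the picture is parallax from its height. Now the narrow block.

```bash
python3 - <<'E'
from h import *
pick(.6407,.1592,.087,.8)
place(.4851,-.2640,.077,.8)
r.reach([.56,-.24,.27],[np.pi,0,0]); s,T=look("wn3")
P,z=layer(s,T,.012,.022,[.485,-.264],.035,.016); print("narrow",z,circ(P),bar(P)[0]); print("pad",circ(pad(s,T,[.485,-.264],.05)))
r.reach([.64,.155,.22],[np.pi,0,0]); s,T=look("w4"); xy=[.64,.159]
P,z=layer(s,T,.009,.018,xy,.05,.014); print("wide",len(P),z.round(4),circ(P),bar(P))
st()
a=cv2.imread("pics/wn3.png")[100:320,150:450]; b=cv2.imread("pics/w4.png")[100:320,150:450]
cv2.imwrite("pics/v4.png",cv2.resize(np.hstack([a,b]),(800,293)))
E
```

```text
t 33.05 [0.6414 0.1593 0.0881] [ 3.14e+00 -1.00e-03  8.00e-01] F [ 0.1 -0.2  3.5] op 0.552
t 34.4 [0.64   0.1591 0.2185] [-3.14e+00  2.00e-03  8.00e-01] F [ 0.1 -0.1 -2. ] op 0.554
contact at h-z 0.0005 dF 6.7
t 38.91 [ 0.4852 -0.2641  0.078 ] [ 3.142 -0.     0.8  ] F [-2.1  0.6  4.6] op 0.554
t 40.62 [ 0.4844 -0.2636  0.2185] [-3.139  0.     0.8  ] F [ 0.2 -0.4 -0.9] op 0.999
narrow 0.01661692020271649 (array([ 0.48588028, -0.26396078]), 25.45067596435547) [ 0.48607205 -0.26427722]
pad (array([ 0.48500089, -0.2641116 ]), 34.756404876708984)
wide 3284 0.0146 (array([0.64027197, 0.15891583]), 30.263427734375) (array([0.64011475, 0.15860983]), [59.12850570678711, 59.69756317138672], np.float32(-0.77813315))
t 43.08 [0.6403 0.1537 0.2203] [ 3.141e+00 -1.000e-03 -2.000e-03] F [-0.  -0.1 -1.3] op 1.002
```

View pics/v4.png

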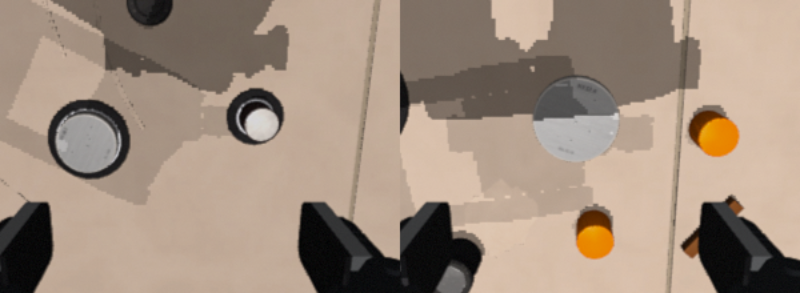

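Narrow block is down, about 0.9 mm off centre. Last is the wide block.

```bash
python3 - <<'E'
from h import *
pick(.6402,.1588,.0725,.8)
place(.4779,.1727,.0765,.8)
r.reach([.478,.17,.27],[np.pi,0,0]); s,T=look("ww")
P,z=layer(s,T,.012,.023,[.478,.173],.045,.018); print("wide",z,circ(P),bar(P)[0]); print("pad",circ(pad(s,T,[.478,.173],.06)))
r.reach([.36,.0,.40],[np.pi,0,0]); st()
t=r.snapshot("top"); c=r.snapshot("scene")
cv2.imwrite("pics/end.png",np.hstack([cv2.resize(t["color"][100:310,150:430,::-1],(400,300)),cv2.resize(c["color"][150:360,120:400,::-1],(400,300))]))
E
```

```text
t 45.93 [0.6409 0.1589 0.0737] [ 3.14e+00 -1.00e-03  8.00e-01] F [-0.9 -0.   4.4] op 0.672
t 47.38 [0.6395 0.1586 0.2184] [-3.14e+00  2.00e-03  8.00e-01] F [-0.5  0.2 -3. ] op 0.672
contact at h-z 0.0005 dF 7.6
t 50.92 [0.478  0.1727 0.0777] [-3.141  0.     0.8  ] F [-3.1 -2.   5.4] op 0.672
t 52.57 [0.4772 0.1725 0.2186] [-3.14e+00  2.00e-03  8.00e-01] F [ 0.   0.7 -0.9] op 1.001
wide 0.018622237524546392 (array([0.47809842, 0.17291147]), 30.17803382873535) [0.47787909 0.17328123]
pad (array([0.4768826 , 0.17372806]), 44.479042053222656)
t 54.37 [3.602e-01 3.000e-04 3.990e-01] [-3.141e+00  1.000e-03  0.000e+00] F [ 0.6 -0.1 -0.1] op 0.995
```

View pics/end.png

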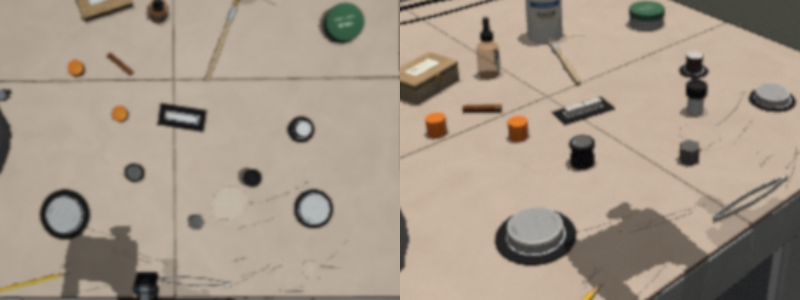

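The last picture shows all four pieces on their pads: top view left panel wide (65,214), narrow (314,208), slug (302,128), bar (182,117). The loupe (134,172) and eyepiece (250,177) are still standing, and the arm is clear. Handing in.

```bash
python3 -c "
from bench import r
r.sleep(.3); print(r.close_job())"
```

```text
the job is handed in; nothing more can be done
None
```

I took the pile apart from the top (bar, slug, narrow block, wide block). Each piece was lowered until the wrist sensor felt contact with its own pad, then released. I handed the job in at about 55 s on the robot's clock, against the 106 s limit; no verdict was reported.

| Piece | Off its pad's centre, by wrist camera |
|---|---|
| Notched bar | about 0.4 mm, yaw within 0.4° |
| Round slug | about 0.4 mm |
| Narrow block | about 0.9 mm |
| Wide block | about 0.3 mm from the pad centre measured before placing |

- **Disagreement:** measured again with the block on it, the wide pad's centre came out about 1.5 mm from the block's. That fit gave a radius of 44.5 mm instead of 45, because the block partly hid the pad, so I trusted the earlier one.
- **Left alone:** the final top and scene pictures show the loupe and eyepiece still standing in place, and the orange slugs, brown bar and six-sided slug where they were. I judged this by eye and did not measure them again.

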